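# Load the glue-up jig and set its clamp nut

### The job

Lay the three pale wooden parts (long bar, short round-ended crosspiece, round boss) flat on the floor of the glue-up jig's tray, without dropping them. Then turn the jig's knurled steel nut clockwise (seen from above) until it bottoms out on its stop, and back it off a quarter turn so that the clamp keeps a little play. Finish while still gripping the nut between the fingers there, without letting go, and leave everything else on the bench where it is.

Things in the scene. Friction and masses are not known exactly. Their poses are not given: they have to be found in the camera images.
- jig: Glue-up jig, fixed: plywood base with an open tray and, on its +y side, an upright steel stud with nut and toe clamp. Origin on the bench under the tray's centre, z up. Tray inside: 170 mm (jig x) by 150 mm (jig y), floor 12 mm and wall tops 30 mm above the bench, walls 5 mm thick. Stud axis at x 0, y +120 mm, tip 86 mm up. Toe clamp: y 74 to 136 mm, 30 mm wide, 37 mm high.
- tray_in (a point): Centre of the tray's floor, 12 mm above the bench; axes as the jig's.
- nut (a joint): Turn of the knurled nut on its stud, rad: grows as it turns clockwise seen from above, going down 8 mm per turn (1.27 mm per rad); it bottoms out on a hard stop at 3.2. It stays where it is left and takes about 0.06 N m to turn. A quarter turn is 1.57 rad, so backed off it reads about 1.63.
- nut_grip (a point): Centre of the knurled nut (bright steel, round, 44 mm diameter, 24 mm high, a dark dot near the rim of its top), on its axis at mid height: 62 mm above the bench when bottomed out, higher when unscrewed. It turns with the nut; its x axis points at the dot.
- bar: Bar, 96 mm long (its x), 28 mm wide (y), 18 mm thick, of pale bare wood, free on the bench at the start; origin at the centre of its underside, z up. 
- crosspiece: Crosspiece with half-round ends, 74 mm long over all (its x), 30 mm wide (y), 18 mm thick, of pale bare wood, free on the bench at the start; origin at the centre of its underside, z up. 
- boss: Round boss, a disc of 42 mm diameter, 18 mm thick, of pale bare wood, free on the bench at the start; origin at the centre of its underside, z up. 
- jar_lid: Bystander: steel jar lid lying among the parts, disc of 38 mm diameter, 10 mm high; origin under its centre.
- offcut: Bystander: square offcut of darker wood among the parts, 34 x 34 x 20 mm; origin under its centre.
- paint_jar: Bystander: amber glass paint jar, 60 mm diameter, 75 mm high, towards the back of the bench; origin under its centre.
- gold_jar: Bystander: small jar, 44 mm diameter, 55 mm high, towards the back; origin under its centre.
- brush: Bystander: paint brush lying on the bench towards the back right, about 200 mm long; its x along the handle towards the bristles.
- scraper: Bystander: scraper about 200 mm long lying on the left of the bench; its x along the handle towards the blade.
- sanding_block: Bystander: cork sanding block 100 x 60 x 30 mm towards the back; origin under its centre.

How it is judged (in metres and radians):
On the way, in this order (a step that is already met when the one before it is completed fails the run):
1. bar, crosspiece and boss lie flat on the tray's floor, let go (x of bar in the frame of jig between -0.08 and 0.08 m and y of bar in the frame of jig between -0.07 and 0.07 m and height (world z) of each of bar, crosspiece, boss below 0.02 m and angle between each of bar, crosspiece, boss's own z axis and vertical below 0.15 rad and contact force between each of bar, crosspiece, boss and the fingers below 0.1 N and linear speed of each of bar, crosspiece, boss below 0.03 m/s and x of crosspiece in the frame of jig between -0.08 and 0.08 m and y of crosspiece in the frame of jig between -0.07 and 0.07 m and x of boss in the frame of jig between -0.08 and 0.08 m and y of boss in the frame of jig between -0.07 and 0.07 m), for 0.2 s.
2. the nut is bottomed out on its stop (joint within 0.06 rad of 3.2) (value of joint nut above 3.14 rad), for 0.1 s.
At the end, for the whole second after the job is handed in: All three parts lie flat (underside below 20 mm) and at rest in the tray, centres within 80 mm (jig x) and 70 mm (jig y) of its middle; the nut, having bottomed out, is backed off 1.57 rad within 0.3 (joint 1.33 to 1.93), still, and gripped (over 3 N, TCP within 30 mm of its centre) (all of step 1 and value of joint nut between 1.329 and 1.929 rad and velocity of joint nut between -0.1 and 0.1 rad/s and contact force between nut and the fingers above 3 N and distance between the grasp point and nut_grip below 0.03 m); the arm keeps its last pose, push and grip.
It fails at once if a bystander is pushed more than 30 mm from its place (distance of any of jar_lid, offcut, paint_jar, gold_jar, brush, scraper, sanding_block from where it was at the start of the episode above 0.03 m).
It fails at once if a part is dropped from more than about 45 mm above the tray's floor ((height (world z) of bar above 0.057 m and contact force between bar and anything else below 0.005 N) or (height (world z) of crosspiece above 0.057 m and contact force between crosspiece and anything else below 0.005 N) or (height (world z) of boss above 0.057 m and contact force between boss and anything else below 0.005 N)).
It also fails if it takes over 72 s, if anything falls off the work surface, if the arm or the gripper's body presses on something with over 40 N, if the wrist force passes 120 N, or if a joint passes its speed limit or range.

### The arm

A 7-joint arm with a two-finger parallel gripper is mounted at the origin on the work surface. World frame = base frame: x ahead of the robot, y to its left, z up, the work surface at z = 0. Lengths are in mm, angles in rad, forces in N, time in s.
With the tool pointing down it reaches from about 350 to 900 mm from the base axis. Payload 7.2 kg.
Tool frame: the origin (TCP) lies between the finger pads, 19 mm behind the fingertips; this is the grasp point; z points along the fingers, y is the line along which they close (so a half turn about z gives the same grasp; the last joint's range is limited). The gripper opens to 85 mm and grips with 20 to 120 N. Pads are 22 mm wide; open, the fingers measure 114 mm over their backs; the gripper's body (76 mm by 85 mm) begins 54 mm behind the grasp point. The pads swing forward as they close: fully open they stand 13 mm farther back than shut.
Start: joints at [1.108, 0.411, -0.013, 1.596, 0.006, 1.134, -0.082], TCP at [240.378, -576.928, 249.997] pointing down, gripper open.
Joint ranges: [-2.95, 2.95], [-0.29, 1.99], [-1.47, 1.44], [0.14, 2.54], [-1.03, 4.17], [0.13, 1.85], [-2.86, 2.86]. Speed limits (rad/s): [2.39, 2.39, 3.01, 3.01, 3.14, 3.14, 3.14].

### API

Orientations are given as a rotation vector (axis times angle).
In Python, from cell import r gives the robot as it stands.
- The arm moves only by the shell command python3 shift.py 'ROWS' [FORCE]. ROWS is a JSON list that holds a single list of rows (three levels of brackets), with 1 to 8 rows, each of 7 numbers: a rotation vector rx, ry, rz in units of 0.25 rad, then dx, dy, dz in cm, then the finger opening in mm; each row is the pose to reach, as a shift and turn from the pose commanded when the command began, along the tool's axes at that moment; what a row does not reach only later rows make up. A row lasts 1/10 s, in which the tool goes at most 50 mm and 0.15 rad, less where a joint would pass 70% of its speed; a pose out of reach is approached as far as the arm can. The fingers move at their own pace and stop on an object; FORCE is the grip in N (left out, the last holds). Time passes only in rows, so rows that do not move let the fingers close. It prints the time, the measured TCP pose, the force, the opening and the grip force at its end. Input that does not fit is refused with a message, and nothing moves.
- r.state(): the state, without advancing time (a new reading comes with each control period).
- r.grab_frame(name): name is "side" or "top" or "wrist"; returns (picture, depth): 480x640x3 uint8, red, green, blue; 480x640 float32, mm along the optical axis (not along the pixel's ray), 0 where there is no reading.
- r.camera_info(name): a dict with "camera_matrix" (3x3 intrinsics, pixels), "pose" (4x4, takes a point from camera to world coordinates); the wrist camera has in their place "hand_eye" (4x4, takes a point from camera to tool coordinates, whose origin is the TCP and whose axes are the flange's). Camera axes: x right, y up, looking along -z (the intrinsics and any distortion apply to the point x, -y, -z); pixel columns grow to the right and rows downward; lengths in mm; the calibration is good to about 2 mm. The wrist camera is an equidistant fisheye: a pixel r from the principal point sees the ray r / f radians off the axis. A picture is of the moment at which its call begins: read the wrist's pose just before it. camera_info takes no time and is no camera call.
- r.hand_in(): hands the job in; it is judged then, once.
The state is a dict: "clock": time; "joint_pos": joint angles; "qd": joint speeds; "joint_efforts": joint torques, N m; "position": TCP position; "tool_rot": TCP orientation; "contact_force": force on the tool from outside, world axes, zero at the start; "torque": the same for the moment, N m; "grip_width": finger opening in mm; "grasp_force": force on a finger pad.
Only numpy, scipy, OpenCV 4.12 (cv2) and the standard library are available. Lean on these libraries where they do the work, as an engineer would, in place of code of your own. Each camera call takes 0.05 s, during which the arm holds its last target. There are 200 camera calls.

## Working session

There is one attempt and no reset: what is moved stays moved. The work goes in short steps, Python scripts to look and compute and a shell command to move; the robot and the scene stay as the last step left them, time stands still between calls to the robot, and variables do not carry over. Pictures are saved under pics/ and viewed, at most 10 in all, crops included, and the job is handed in when it is done.

```bash
ls; mkdir -p pics
python3 - <<'E'
from cell import r
import cv2,numpy as np
for n in("top","side"):
    p,d=r.grab_frame(n); cv2.imwrite(f"pics/{n}0.png",p[:,:,::-1]); np.save(f"pics/{n}d0.npy",d)
    print(n,r.camera_info(n))
print(r.camera_info("wrist")); print(r.state())
E
```

```text
cell.py
pics
shift.py
top {'camera_matrix': array([[443.23734721,   0.        , 320.68776386],
       [  0.        , 443.23734721, 235.4163707 ],
       [  0.        ,   0.        ,   1.        ]]), 'pose': array([[-1.30969142e-02,  9.91364075e-01, -1.30482724e-01,
         5.00268725e+02],
       [-9.99613736e-01, -9.78205156e-03,  2.60132585e-02,
         7.23327418e+01],
       [ 2.45122212e-02,  1.30773017e-01,  9.91109262e-01,
         9.62523425e+02],
       [ 0.00000000e+00,  0.00000000e+00,  0.00000000e+00,
         1.00000000e+00]])}
side {'camera_matrix': array([[442.78402448,   0.        , 316.93263191],
       [  0.        , 442.78402448, 239.15672563],
       [  0.        ,   0.        ,   1.        ]]), 'pose': array([[-8.63581819e-01,  2.91632945e-01, -4.11310913e-01,
         1.73747581e+02],
       [-5.03766837e-01, -5.33201011e-01,  6.79643771e-01,
         7.82186015e+02],
       [-2.11048801e-02,  7.94132802e-01,  6.07377705e-01,
         6.80332276e+02],
       [ 0.00000000e+00,  0.00000000e+00,  0.0000
[... 578 characters left out ...]
, 'joint_pos': array([ 1.10780811,  0.41189949, -0.01272421,  1.59692873,  0.00560335,
        1.13429789, -0.08221062]), 'qd': array([-0.00025355, -0.00109392,  0.00162987, -0.00239782, -0.00069754,
        0.00043399, -0.00157612]), 'joint_efforts': array([ 2.42370850e-03, -6.01829052e+01,  6.84116688e-01, -3.00086260e+01,
        1.40121314e-02,  6.44701198e-03,  5.83244992e-05]), 'position': array([ 240.20048518, -576.56081846,  249.20043373]), 'tool_rot': array([-3.07916100e+00, -6.15869214e-01,  6.19361553e-04]), 'contact_force': array([ 1.33364829,  0.30828481, -0.47543163]), 'torque': array([ 0.03768243, -0.06024596, -0.02482647]), 'grasp_force': 0.0, 'grip_width': 85.41689372929129}
```
View pics/top0.png

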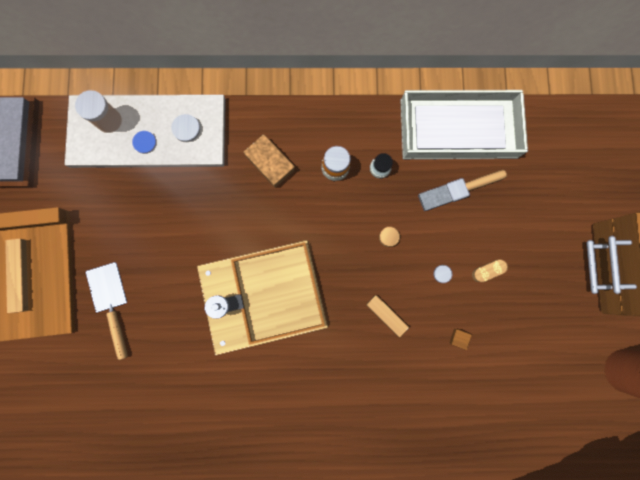

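View pics/side0.png

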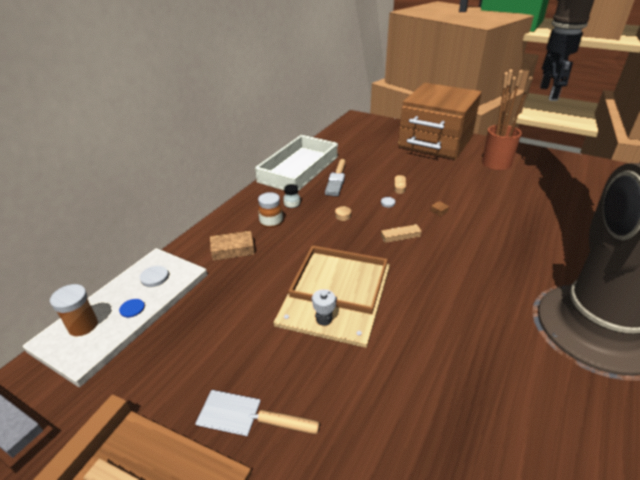

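The top view shows the boss at (389,237), the crosspiece at (491,271), the bar at (388,316), the lid at (443,274), the offcut at (461,340), the tray centre near (283,293) and the nut near (217,307). The side view agrees: boss (343,213), crosspiece (400,183), bar (401,233), nut (323,300).

Create h.py:
```python
import numpy as np,cv2
from cell import r
from scipy.spatial.transform import Rotation as R
def cloud(n,d):
    c=r.camera_info(n);K=c["camera_matrix"];v,u=np.indices(d.shape)
    P=np.stack([(u-K[0,2])/K[0,0]*d,-(v-K[1,2])/K[1,1]*d,-d],-1)
    return P@c["pose"][:3,:3].T+c["pose"][:3,3]
def top_rect(W,ok,lo,hi):
    m=ok&(W[...,2]>lo)&(W[...,2]<hi)
    q=W[m]
    (cx,cy),(a,b),ang=cv2.minAreaRect(q[:,:2].astype(np.float32))
    if a<b: a,b,ang=b,a,ang+90
    return np.round([cx,cy,a,b,(ang+90)%180-90,np.median(q[:,2]),len(q)],1)
```

```bash
python3 - <<'E'
from h import *
D={n:np.load(f"pics/{n}d0.npy") for n in("top","side")}
W={n:cloud(n,D[n]) for n in D}
win={"top":dict(boss=(389,237),cross=(491,271),bar=(388,316),lid=(443,274),off=(461,340)),
"side":dict(boss=(343,213),cross=(400,183),bar=(401,233),lid=(388,202),off=(440,207))}
for n in D:
    v,u=np.indices(D[n].shape)
    for k,(a,b) in win[n].items():
        s=28 if n=="top" else 22
        ok=(abs(u-a)<s)&(abs(v-b)<s)&(D[n]>0)
        bench=np.median(W[n][ok][:,2]); 
        lo=7 if k=="lid" else 13
        print(n,k,"bench",round(bench,1),top_rect(W[n],ok,bench+lo-3,bench+27))
    # nut / jig
a=W["top"]
for uv in[(217,307),(283,293),(260,290),(300,310),(210,270),(225,340),(240,303)]: print(uv,a[uv[1],uv[0]].round(1))
v,u=np.indices(D["top"].shape)
ok=(u>190)&(u<340)&(v>230)&(v<365)&(D["top"]>0)
print("walls/jig",top_rect(a,ok,8,34)); 
print("wallrect",top_rect(a,ok&(u>245),26,34))
print("nut",top_rect(a,ok,66,84), top_rect(a,ok,84,100))
b=W["side"];v,u=np.indices(D["side"].shape);ok=(u>260)&(u<400)&(v>240)&(v<350)&(D["side"]>0)
print("side nut",top_rect(b,ok,66,84));print("wall",top_rect(b,ok,26,33))
E
python3 - <<'E'
import cv2
i=cv2.imread("pics/top0.png")
cv2.imwrite("pics/c0.png",cv2.resize(i[230:365,185:345],None,fx=5,fy=4.4,interpolation=cv2.INTER_CUBIC)[:600,:800])
E
```

```text
top boss bench 0.2 [621.5 -99.7  40.7  39.8 -18.1  17.9 297. ]
top cross bench 0.4 [ 545.3 -315.7   74.2   30.2  -68.3   18.   459. ]
top bar bench 0.5 [451.9 -90.6  96.9  27.6  44.5  17.8 622. ]
top lid bench 0.2 [ 540.2 -212.4  115.9  104.    -2.2    9.4  270. ]
top off bench 0.3 [ 401.9 -244.3   35.2   34.    68.7   19.7  285. ]
side boss bench 0.8 [ 655.7 -132.4  137.6   41.8  -47.2   17.5  164. ]
side cross bench 0.9 [ 543.6 -273.9  157.    39.   -83.    17.7  173. ]
side bar bench 1.0 [455.1 -88.7  97.8  32.7  44.6  17.7 345. ]
side lid bench 0.8 [ 544.5 -258.6  135.5   41.4  -86.3   11.5  218. ]
side off bench 0.6 [ 405.1 -242.2   37.6   35.6   69.4   19.7  132. ]
(217, 307) [477.3 253.2  83.3]
(283, 293) [502.9 129.1  10.7]
(260, 290) [509.9 177.8  11.1]
(300, 310) [466.8  93.2  11.7]
(210, 270) [553.4 283.9  12.7]
(225, 340) [407.1 250.1  11.7]
(240, 303) [483.6 215.6  38.7]
walls/jig [ 496.7  174.9  240.2  190.1  -77.2   12.1 9468. ]
wallrect [504.5 140.6 180.4 159.7  12.8  29.9 590. ]
nut [477.5 257.6  43.5  43.2 -63.3  75.3 383. ] [477.5 257.5  11.5  10.1  -1.1  86.   30. ]
side nut [480.2 259.2  43.6  42.6 -64.1  75.4 335. ]
wall [501.5 168.8 220.7 180.5 -77.1  29.8 711. ]
```

View pics/c0.png

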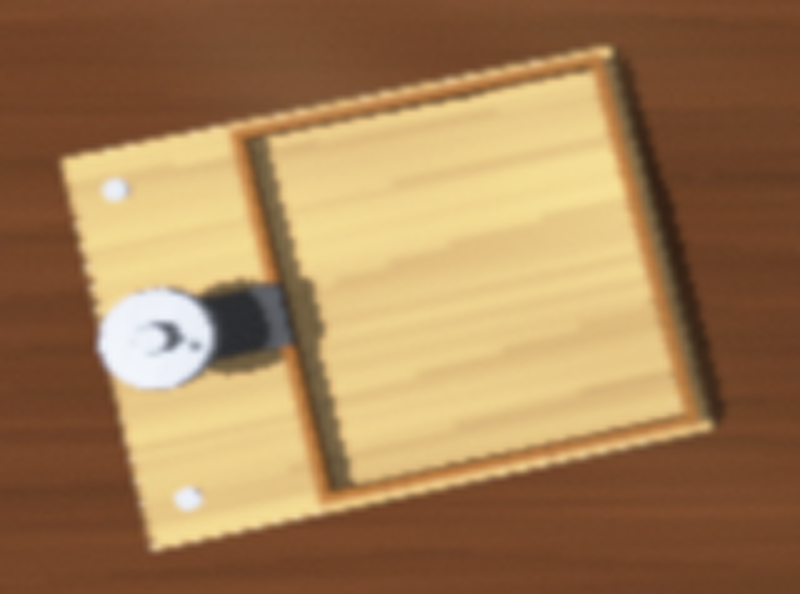

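The crop shows the nut at (157,337) with its dot towards the tray at (195,345). The tray is empty, and the toe clamp sits between the nut and the tray. Both views put the part tops about 18 mm above the bench.

```bash
cat >> h.py <<'E'
def go(x,y,z,close_deg,half=True):
    "shift in tool axes from the pose as it stands to tool down at x,y,z closing along close_deg"
    s=r.state();C=R.from_rotvec(s["tool_rot"])
    best=None
    for k in ([0,180] if half else [0]):
        a=np.radians(close_deg+k);yv=np.array([np.cos(a),np.sin(a),0]);zv=np.array([0,0,-1.])
        G=R.from_matrix(np.stack([np.cross(yv,zv),yv,zv],1));q=(C.inv()*G).as_rotvec()
        if best is None or np.linalg.norm(q)<np.linalg.norm(best): best=q
    print("rot",best.round(3),"d",C.inv().apply(np.array([x,y,z])-s["position"]).round(1),"j7",s["joint_pos"][6].round(2),"t",round(s["clock"],1),"w",round(s["grip_width"],1))
J0=np.array([505.5,141.]);JY=12.8
def jig(x,y):
    c,s=np.cos(np.radians(JY)),np.sin(np.radians(JY));return J0+[c*x-s*y,s*x+c*y]
E
python3 -c "
from h import *
go(546.5,-315,120,22);go(546.5,-315,22,22)"
```

```text
rot [-1.00e-03 -1.00e-03 -1.56e+00] d [ 383.4 -123.4  129.3] j7 -0.08 t 0.1 w 85.4
rot [-1.00e-03 -1.00e-03 -1.56e+00] d [ 383.4 -123.3  227.3] j7 -0.08 t 0.1 w 85.4
```

Units first: shifts go in cm and turns go in units of 0.25 rad. So 360 mm is 36, 320 mm is 32, -1.2 rad is -4.8.

```bash
python3 shift.py '[[[0,0,-0.8,5,-1.5,1.7,75],[0,0,-1.6,10,-3,3.4,75],[0,0,-2.4,15,-4.5,5,75],[0,0,-2.8,19,-6,6.5,75],[0,0,-3.2,24,-7.5,8,75],[0,0,-3.8,28,-9,9.5,75],[0,0,-4.4,32,-10.5,11,75],[0,0,-4.8,36,-11.5,12,75]]]' 30; python3 -c "
from h import *
go(546.5,-315,120,22);go(546.5,-315,22,22)"
```

```text
clock: 0.9
position: [529.0, -330.1, 128.6]
tool_rot: [-2.186, -2.254, 0.0]
contact_force: [-0.5, -0.6, 0.1]
grip_width: 74.9
grasp_force: 0.0
rot [-0.001 -0.001 -0.353] d [14.5 17.9  8.6] j7 0.32 t 0.9 w 74.9
rot [-0.001 -0.001 -0.353] d [ 14.4  18.1 106.6] j7 0.32 t 0.9 w 74.9
```

Converted, 106 mm is 10.6, 100 mm is 10, -0.353 rad is -1.412.

```bash
python3 shift.py '[[[0,0,-0.6,0.7,0.9,0.4,60],[0,0,-1.2,1.45,1.8,0.9,50],[0,0,-1.412,1.45,1.8,3.5,50],[0,0,-1.412,1.45,1.8,7,50],[0,0,-1.412,1.45,1.8,10,50],[0,0,-1.412,1.45,1.8,10.6,50],[0,0,-1.412,1.45,1.8,10.6,50]]]' ; python3 -c "
from h import *
go(546.5,-315,22,22)
s=r.state();p,d=r.grab_frame('wrist');cv2.imwrite('pics/w1.png',p[:,:,::-1])"
```

```text
clock: 1.6
position: [545.4, -317.0, 23.0]
tool_rot: [-1.764, -2.596, 0.0]
contact_force: [-0.1, 0.4, -0.1]
grip_width: 49.7
grasp_force: 0.0
rot [-0.002 -0.002 -0.007] d [1.4 1.8 1. ] j7 0.53 t 1.6 w 49.7
```

View pics/w1.png

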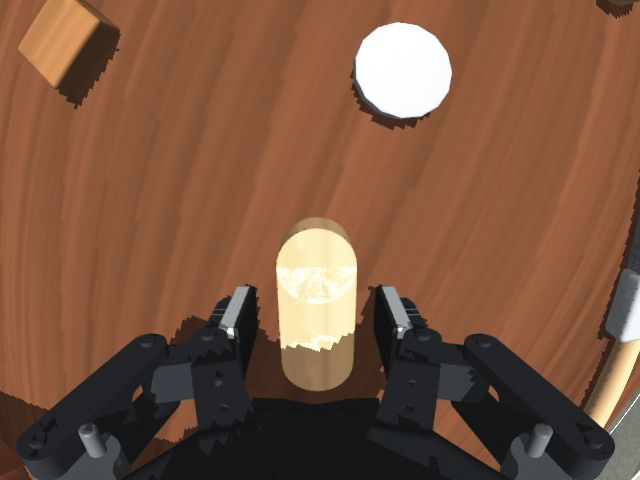

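The wrist view shows the crosspiece centred and aligned between the pads, with its axis at column 317 and the pads at columns 245 and 387.

Converted, -50 mm is -5, -45 mm is -4.5.

```bash
python3 shift.py '[[[0,0,0,0,0,0,20],[0,0,0,0,0,0,20],[0,0,0,0,0,0,20],[0,0,0,0,0,0,20],[0,0,0,0,0,0,20],[0,0,0,0,0,-2,20],[0,0,0,0,0,-4.5,20],[0,0,0,0,0,-5,20]]]' 40; python3 -c "
from h import *
go(*jig(-38,30),73,102.8);go(*jig(-38,30),36,102.8)"
```

```text
clock: 2.45
position: [547.8, -318.2, 77.4]
tool_rot: [1.763, 2.594, 0.001]
contact_force: [-0.1, -0.2, -0.9]
grip_width: 28.8
grasp_force: 40.0
rot [-0.     0.006 -1.417] d [478.   96.7   2.8] j7 0.56 t 2.5 w 28.8
rot [-0.     0.006 -1.417] d [478.1  96.6  39.8] j7 0.56 t 2.5 w 28.8
```

```bash
python3 shift.py '[[[0,0,-0.52,3,0.6,0,20],[0,0,-1.08,7.5,1.5,0,20],[0,0,-1.64,12.2,2.4,0,20],[0,0,-2.2,16.9,3.4,0,20],[0,0,-2.76,21.6,4.3,0,20],[0,0,-3.32,26.3,5.3,0,20],[0,0,-3.88,31,6.2,0,20],[0,0,-4.4,35,7,0,20]]]'; python3 -c "
from h import *
go(*jig(-38,30),73,102.8);go(*jig(-38,30),36,102.8)"
```

```text
clock: 3.25
position: [481.6, 36.1, 74.2]
tool_rot: [0.137, 3.138, 0.0]
contact_force: [1.5, 0.8, -0.3]
grip_width: 28.7
grasp_force: 40.0
rot [ 0.     0.001 -0.311] d [ 30.7 123.6   1.2] j7 0.83 t 3.2 w 28.7
rot [ 0.     0.001 -0.311] d [ 30.7 123.6  38.2] j7 0.83 t 3.2 w 28.7
```

```bash
python3 shift.py '[[[0,0,-0.48,1.2,4,0.1,20],[0,0,-0.96,2.4,8.5,0.1,20],[0,0,-1.244,3.1,11.5,0.1,20],[0,0,-1.244,3.1,12.35,0.1,20],[0,0,-1.244,3.1,12.35,0.1,20],[0,0,-1.244,3.1,12.35,0.1,20]]]'; python3 -c "
from h import *
go(*jig(-38,30),36,102.8)
p,d=r.grab_frame('wrist');cv2.imwrite('pics/w2.png',p[:,:,::-1])"
```

```text
clock: 3.85
position: [463.2, 158.2, 72.7]
tool_rot: [0.337, -3.123, 0.002]
contact_force: [0.7, 0.7, -0.6]
grip_width: 28.7
grasp_force: 40.0
rot [-0.001 -0.001 -0.008] d [ 0.6  3.9 36.7] j7 0.82 t 3.9 w 28.7
```

View pics/w2.png

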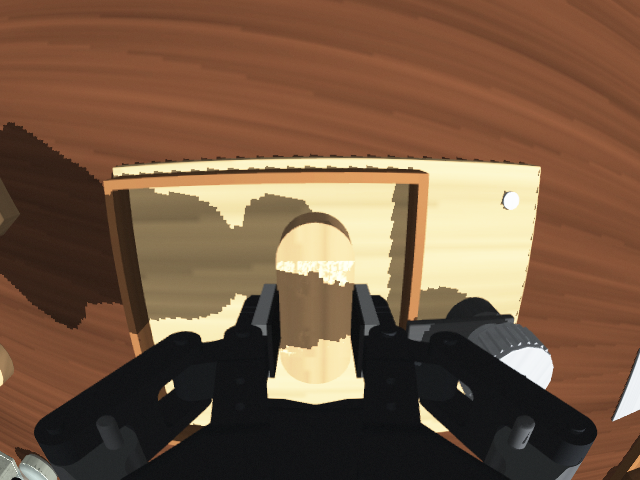

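The crosspiece hangs level between the pads over the tray, and the right finger clears the clamp. I'll lower it at the present spot (jig y about 26), which leaves more room to the nut.

```bash
python3 shift.py '[[[0,0,0,0.06,0,1.5,20],[0,0,0,0.06,0,3,20],[0,0,0,0.06,0,3.5,20],[0,0,0,0.06,0,3.7,20],[0,0,0,0.06,0,3.7,20],[0,0,0,0.06,0,3.7,20]]]'; python3 -c "
from h import *
go(*jig(-38,30),35,102.8)"
```

```text
clock: 4.5
position: [462.3, 158.3, 36.2]
tool_rot: [0.339, -3.123, 0.004]
contact_force: [-3.9, -4.8, 21.7]
grip_width: 28.8
grasp_force: 45.3
rot [-0.003 -0.001 -0.007] d [-0.3  3.6  1.2] j7 0.76 t 4.5 w 28.8
```

It touched the floor at TCP z about 36. Releasing and going to the boss next.

Converted, -60 mm is -6, -50 mm is -5.

```bash
python3 shift.py '[[[0,0,0,0,0,-0.1,42],[0,0,0,0,0,-0.1,42],[0,0,0,0,0,-0.1,42],[0,0,0,0,0,-2,42],[0,0,0,0,0,-5,42],[0,0,0,0,0,-6,42]]]' ; python3 -c "
from h import *
go(623,-99,95,102.8);go(*jig(0,0),95,-77.2)"
```

```text
clock: 5.1
position: [463.2, 160.2, 97.6]
tool_rot: [-0.34, 3.121, 0.001]
contact_force: [0.3, 0.9, -0.0]
grip_width: 41.9
grasp_force: 0.0
rot [ 0.001  0.002 -0.006] d [-100.2 -287.5    2.6] j7 0.86 t 5.1 w 41.9
rot [ 0.001  0.002 -0.006] d [-37.2 -27.9   2.6] j7 0.86 t 5.1 w 41.9
```

```bash
python3 shift.py '[[[0,0,0,-1.5,-4.2,0,65],[0,0,0,-3.1,-8.8,0,65],[0,0,0,-4.7,-13.4,0,65],[0,0,0,-6.3,-18,0,65],[0,0,0,-7.9,-22.6,0,65],[0,0,0,-9.4,-27,0,65],[0,0,0,-10,-28.75,0,65],[0,0,0,-10,-28.75,0,65]]]' ; python3 -c "
from h import *
go(623,-99,95,102.8);go(623,-99,22,102.8)"
```

```text
clock: 5.9
position: [622.7, -104.1, 94.3]
tool_rot: [0.331, -3.123, 0.002]
contact_force: [-0.3, -0.2, 0.6]
grip_width: 65.1
grasp_force: 0.0
rot [-0.001 -0.001 -0.012] d [-1.4  4.9 -0.7] j7 1.41 t 5.9 w 65.1
rot [-0.001 -0.001 -0.012] d [-1.5  5.  72.3] j7 1.41 t 5.9 w 65.1
```

Converted, 72 mm is 7.2, 60 mm is 6.

```bash
python3 shift.py '[[[0,0,0,-0.1,0.3,2,65],[0,0,0,-0.1,0.3,6,65],[0,0,0,-0.1,0.3,7.2,65],[0,0,0,-0.1,0.3,7.2,65]]]' ; python3 shift.py '[[[0,0,0,0,0,0,30],[0,0,0,0,0,0,30],[0,0,0,0,0,0,30],[0,0,0,0,0,0,30],[0,0,0,0,0,0,30],[0,0,0,0,0,-2.5,30],[0,0,0,0,0,-5,30],[0,0,0,0,0,-5,30]]]' 40;python3 -c "
from h import *
go(*jig(42,27),73,102.8);go(*jig(42,27),36,102.8)"
```

```text
clock: 6.3
position: [620.4, -95.4, 21.8]
tool_rot: [0.342, -3.118, -0.002]
contact_force: [0.3, 0.1, 0.3]
grip_width: 65.1
grasp_force: 0.0
clock: 7.1
position: [624.7, -96.4, 78.1]
tool_rot: [-0.34, 3.117, -0.002]
contact_force: [0.3, -0.0, 0.2]
grip_width: 40.4
grasp_force: 40.4
rot [-0.002  0.006 -0.006] d [ 23.5 284.8   4.3] j7 1.39 t 7.1 w 40.4
rot [-0.002  0.006 -0.006] d [ 23.7 284.9  41.3] j7 1.39 t 7.1 w 40.4
```

```bash
python3 shift.py '[[[0,0,0,0.2,3,0,30],[0,0,0,0.6,7.8,0,30],[0,0,0,1,12.6,0,30],[0,0,0,1.4,17.4,0,30],[0,0,0,1.8,22.2,0,30],[0,0,0,2.2,26.5,0,30],[0,0,0,2.4,28.2,0,30],[0,0,0,2.4,28.2,0,30]]]' ; python3 shift.py '[[[0,0,0,0,0,0,30],[0,0,0,0,0,0,30]]]';python3 -c "
from h import *
go(*jig(42,25),36,102.8)
p,d=r.grab_frame('wrist');cv2.imwrite('pics/w3.png',p[:,:,::-1])"
```

```text
clock: 7.9
position: [536.8, 177.6, 74.5]
tool_rot: [-0.349, 3.121, 0.003]
contact_force: [0.7, -0.0, 0.7]
grip_width: 39.6
grasp_force: 40.5
clock: 8.1
position: [538.8, 171.9, 73.8]
tool_rot: [0.337, -3.123, 0.002]
contact_force: [0.3, -1.1, -0.1]
grip_width: 39.8
grasp_force: 40.5
rot [-0.001 -0.    -0.008] d [-2.7  2.4 37.8] j7 0.88 t 8.1 w 39.8
```

View pics/w3.png

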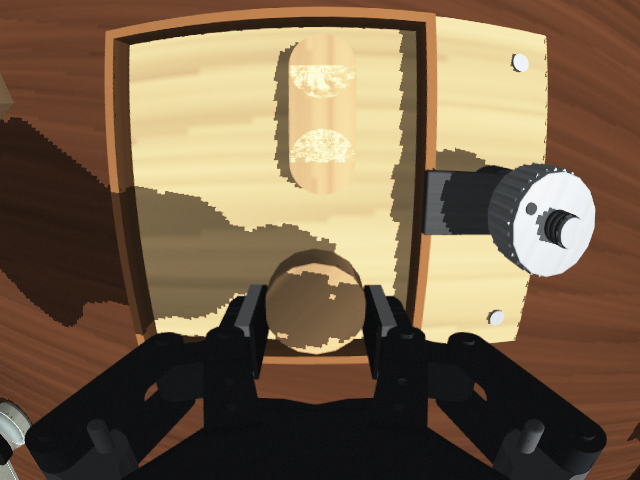

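The crosspiece lies flat in the tray at (322,115), and the boss is held over the free corner at (315,300), clear of it.

Converted, 30 mm is 3, -2 mm is -0.2.

```bash
python3 shift.py '[[[0,0,0,-0.2,0.2,1.5,30],[0,0,0,-0.2,0.2,3,30],[0,0,0,-0.2,0.2,3.6,30],[0,0,0,-0.2,0.2,3.85,30],[0,0,0,-0.2,0.2,3.85,30],[0,0,0,-0.2,0.2,3.85,30]]]'; python3 -c "
from h import *
go(*jig(42,25),36,102.8)"
```

```text
clock: 8.75
position: [539.5, 175.3, 35.9]
tool_rot: [0.34, -3.123, 0.003]
contact_force: [-5.4, -4.3, 17.4]
grip_width: 40.4
grasp_force: 46.8
rot [-0.002 -0.001 -0.007] d [-1.2 -0.9 -0.1] j7 0.84 t 8.8 w 40.4
```

Converted, -65 mm is -6.5, -55 mm is -5.5.

```bash
python3 shift.py '[[[0,0,0,0,0,-0.1,53],[0,0,0,0,0,-0.1,53],[0,0,0,0,0,-0.1,53],[0,0,0,0,0,-2,53],[0,0,0,0,0,-5.5,53],[0,0,0,0,0,-6.5,53]]]' ; python3 -c "
from h import *
go(453.5,-89.6,100,134.5);go(453.5,-89.6,22,134.5)"
```

```text
clock: 9.35
position: [540.7, 177.0, 102.8]
tool_rot: [-0.341, 3.12, 0.002]
contact_force: [1.1, 0.5, 1.3]
grip_width: 52.7
grasp_force: 0.0
rot [ 0.     0.003 -0.559] d [ 142.7 -241.5    2.1] j7 0.91 t 9.3 w 52.7
rot [ 0.     0.003 -0.559] d [ 142.9 -241.6   80.1] j7 0.91 t 9.3 w 52.7
```

Converted, -241 mm is -24.1, -225 mm is -22.5, -0.56 rad is -2.24.

```bash
python3 shift.py '[[[0,0,-0.4,2,-3.5,0,53],[0,0,-0.8,4.3,-7.4,0,53],[0,0,-1.2,6.6,-11.3,0,53],[0,0,-1.6,8.9,-15.2,0,53],[0,0,-2,11.2,-19.1,0,53],[0,0,-2.24,13.2,-22.5,0,53],[0,0,-2.24,14.2,-24.1,0,53],[0,0,-2.24,14.2,-24.1,0,53]]]' ; python3 shift.py '[[[0,0,0,0,0,0,53],[0,0,0,0,0,0,53]]]'; python3 -c "
from h import *
go(453.5,-89.6,22,134.5)"
```

```text
clock: 10.15
position: [451.5, -93.3, 99.5]
tool_rot: [1.181, -2.909, 0.0]
contact_force: [0.2, 0.3, -0.8]
grip_width: 52.9
grasp_force: 0.0
clock: 10.35
position: [453.5, -88.6, 100.5]
tool_rot: [-1.192, 2.906, 0.001]
contact_force: [0.0, -0.5, 1.1]
grip_width: 52.7
grasp_force: 0.0
rot [0.    0.001 0.002] d [ 0.8 -0.8 78.5] j7 1.86 t 10.3 w 52.7
```

```bash
python3 shift.py '[[[0,0,0,0,-0.1,3,53],[0,0,0,0,-0.1,6.5,53],[0,0,0,0,-0.1,7.8,53],[0,0,0,0,-0.1,7.8,53]]]' ; python3 shift.py '[[[0,0,0,0,0,0,18],[0,0,0,0,0,0,18],[0,0,0,0,0,0,18],[0,0,0,0,0,0,18],[0,0,0,0,0,0,18],[0,0,0,0,0,-2.5,18],[0,0,0,0,0,-5,18],[0,0,0,0,0,-5,18]]]' 40;python3 -c "
from h import *
go(*jig(0,-36),73,102.8);go(*jig(0,-36),36,102.8)"
```

```text
clock: 10.75
position: [452.9, -89.0, 21.3]
tool_rot: [1.194, -2.904, -0.004]
contact_force: [0.6, -0.5, 0.7]
grip_width: 52.8
grasp_force: 0.0
clock: 11.55
position: [455.6, -90.9, 75.5]
tool_rot: [-1.188, 2.904, -0.005]
contact_force: [0.5, -0.2, 0.5]
grip_width: 27.2
grasp_force: 39.6
rot [-0.004  0.004  0.553] d [-179.2   99.7    2.4] j7 1.82 t 11.6 w 27.2
rot [-0.004  0.004  0.553] d [-179.1   99.9   39.4] j7 1.82 t 11.6 w 27.2
```

```bash
python3 shift.py '[[[0,0,0.4,-2.5,1.4,0,18],[0,0,0.8,-6,3.3,0,18],[0,0,1.2,-9.5,5.3,0,18],[0,0,1.6,-13,7.3,0,18],[0,0,2,-16,9,0,18],[0,0,2.22,-17.8,9.9,0,18],[0,0,2.22,-17.8,9.9,0,18],[0,0,2.22,-17.8,9.9,0,18]]]' ; python3 shift.py '[[[0,0,0,0,0,0,18],[0,0,0,0,0,0,18]]]'; python3 -c "
from h import *
go(*jig(0,-36),36,102.8)
p,d=r.grab_frame('wrist');cv2.imwrite('pics/w4.png',p[:,:,::-1])"
```

```text
clock: 12.35
position: [510.8, 104.6, 72.2]
tool_rot: [0.351, -3.121, 0.001]
contact_force: [0.7, -0.5, -1.0]
grip_width: 26.6
grasp_force: 39.6
clock: 12.55
position: [510.9, 103.2, 72.3]
tool_rot: [0.346, -3.122, 0.001]
contact_force: [-0.0, -0.6, -0.4]
grip_width: 26.6
grasp_force: 39.6
rot [-0.001 -0.001 -0.003] d [-3.1  2.1 36.3] j7 0.98 t 12.6 w 26.6
```

View pics/w4.png

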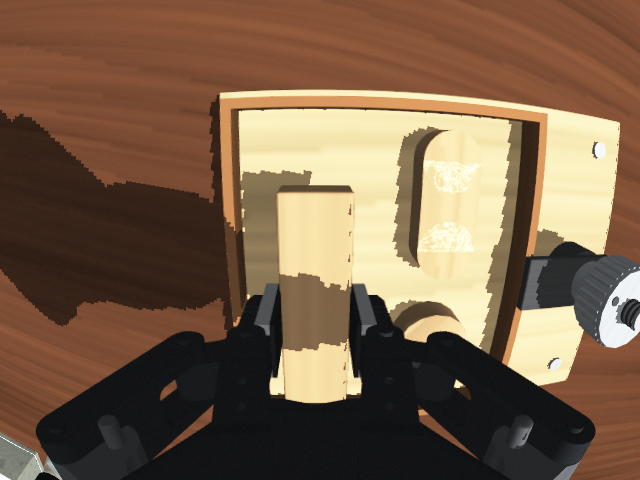

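The bar is held level over the free half of the tray, and the boss and crosspiece on the right are clear of it. I'll lower it with a small shift towards the middle.

Converted, 36 mm is 3.6, 4 mm is 0.4.

```bash
python3 shift.py '[[[0,0,0,-0.2,0.4,1.5,18],[0,0,0,-0.2,0.4,3,18],[0,0,0,-0.2,0.4,3.6,18],[0,0,0,-0.2,0.4,3.85,18],[0,0,0,-0.2,0.4,3.85,18],[0,0,0,-0.2,0.4,3.85,18]]]'; python3 -c "
from h import *
go(*jig(0,-36),36,102.8)"
```

```text
clock: 13.2
position: [511.7, 109.0, 34.4]
tool_rot: [0.349, -3.121, 0.003]
contact_force: [-4.5, -2.5, 18.5]
grip_width: 27.0
grasp_force: 43.9
rot [-0.002 -0.001 -0.001] d [-1.1 -3.4 -1.6] j7 0.92 t 13.2 w 27.0
```

Converted, -110 mm is -11, -105 mm is -10.5.

```bash
python3 shift.py '[[[0,0,0,0,0,-0.1,40],[0,0,0,0,0,-0.1,40],[0,0,0,0,0,-0.1,40],[0,0,0,0,0,-2,40],[0,0,0,0,0,-6,40],[0,0,0,0,0,-10.5,40],[0,0,0,0,0,-11,40],[0,0,0,0,0,-11,75]]]' ; python3 -c "
from h import *
go(478.3,258.2,66,102.8)
p,d=r.grab_frame('side');W=cloud('side',d);v,u=np.indices(d.shape)
ok=(u>300)&(u<350)&(v>285)&(v<350)&(d>0)
print('nut side',top_rect(W,ok,68,80))
p,d=r.grab_frame('wrist');cv2.imwrite('pics/w5.png',p[:,:,::-1])"
```

```text
clock: 14.0
position: [513.0, 109.1, 144.9]
tool_rot: [-0.347, 3.12, -0.001]
contact_force: [-0.2, -0.5, -0.5]
grip_width: 53.2
grasp_force: 0.0
rot [-0.001  0.003 -0.002] d [  1.3 153.1  78.8] j7 1.06 t 14.0 w 53.2
nut side [480.1 259.3  43.8  42.4 -59.7  75.5 310. ]
```

View pics/w5.png

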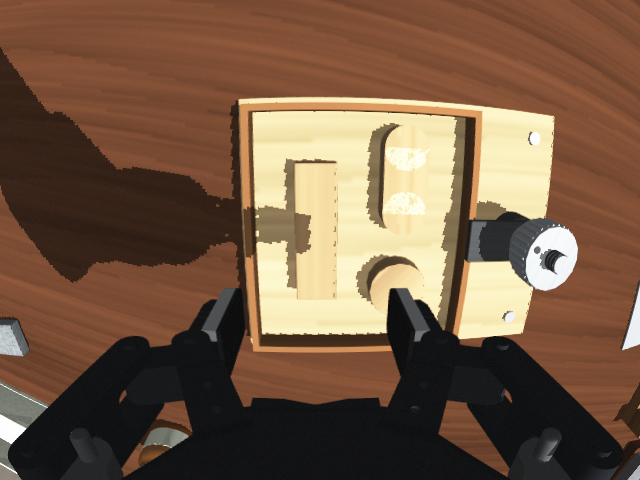

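All three parts lie flat in the tray, let go: bar (315,230), crosspiece (405,180) and boss (397,285). The nut's top is at (550,258) in the picture and about 75.4 mm up in both views, so roughly 1 rad from its stop.

Converted, 1 mm is 0.1, 153 mm is 15.3.

```bash
python3 shift.py '[[[0,0,0,0,4,0,78],[0,0,0,0,8.5,0,78],[0,0,0,0.1,13,0,78],[0,0,0,0.1,15.3,0,78],[0,0,0,0.1,15.3,0,78],[0,0,0,0.1,15.3,0,78],[0,0,0,0.1,15.3,0,78]]]' ; python3 -c "
from h import *
go(479,258.6,65,102.8)
s=r.state();T=R.from_rotvec(s['tool_rot'])
p,d=r.grab_frame('wrist');c=r.camera_info('wrist');K=c['camera_matrix'];v,u=np.indices(d.shape)
x=(u-K[0,2])/K[0,0];y=(v-K[1,2])/K[1,1];th=np.hypot(x,y);k=np.tan(th)/np.maximum(th,1e-6)
P=np.stack([x*k*d,-y*k*d,-d],-1)@c['hand_eye'][:3,:3].T+c['hand_eye'][:3,3]
W=T.apply(P.reshape(-1,3)).reshape(P.shape)+s['position']
ok=(d>0)&(np.hypot(W[...,0]-479,W[...,1]-259)<26)
print('nut wrist',top_rect(W,ok,72,79))
print('tip',top_rect(W,ok,82,90))
cv2.imwrite('pics/w6.png',p[:,:,::-1])"
```

```text
clock: 14.8
position: [477.6, 256.5, 142.8]
tool_rot: [0.346, -3.121, 0.002]
contact_force: [0.6, -0.1, -0.2]
grip_width: 78.1
grasp_force: 0.0
rot [-0.001 -0.002 -0.003] d [-2.   1.8 77.8] j7 0.77 t 14.8 w 78.1
nut wrist [ 478.9  256.3   44.3   44.1  -28.4   75.8 4124. ]
tip [479.  256.3  13.3  13.1 -78.4  86.1 506. ]
```

Converted, 78 mm is 7.8, 0.5 mm is 0.05.

```bash
python3 shift.py '[[[0,0,0,-0.15,0.05,2.5,78],[0,0,0,-0.15,0.05,6,78],[0,0,0,-0.15,0.05,7.8,78],[0,0,0,-0.15,0.05,7.8,78],[0,0,0,-0.15,0.05,7.8,78]]]'; python3 shift.py '[[[0,0,0,0,0,0,35],[0,0,0,0,0,0,35],[0,0,0,0,0,0,35],[0,0,0,0,0,0,35],[0,0,0,0,0,0,35],[0,0,0,0,0,0,35]]]' 40;python3 -c "
from h import *
go(479,257,64.5,102.8);print(r.state()['contact_force'],r.state()['torque'])"
```

```text
clock: 15.35
position: [479.2, 258.3, 66.2]
tool_rot: [0.346, -3.122, 0.0]
contact_force: [0.1, -0.3, 0.3]
grip_width: 78.1
grasp_force: 0.0
clock: 15.95
position: [480.0, 257.4, 67.5]
tool_rot: [-0.346, 3.12, -0.005]
contact_force: [-0.8, -6.3, 11.5]
grip_width: 42.7
grasp_force: 39.0
rot [-0.003  0.002 -0.002] d [ 1.1 -0.2  3. ] j7 0.68 t 15.9 w 42.7
[-0.79979941 -6.31228329 11.54765126] [-1.52824917  0.14742764 -0.01109384]
```

```bash
python3 shift.py '[[[0,0,0.4,0,0,0,35],[0,0,0.8,0,0,0,35],[0,0,1.2,0,0,0,35],[0,0,1.6,0,0,0,35],[0,0,2,0,0,0.03,35],[0,0,2.4,0,0,0.05,35],[0,0,2.4,0,0,0.05,35]]]';python3 -c "
from h import *
go(479,257,64.5,102.8);print(r.state()['contact_force'],r.state()['torque'])"
python3 shift.py '[[[0,0,0.4,0,0,0,35],[0,0,0.8,0,0,0.02,35],[0,0,1.2,0,0,0.03,35],[0,0,1.2,0,0,0.03,35],[0,0,1.2,0,0,0.03,35]]]';python3 -c "
from h import *
go(479,257,64.5,102.8);print(r.state()['contact_force'],r.state()['torque'])"
```

```text
clock: 16.65
position: [479.9, 256.9, 66.8]
tool_rot: [0.597, 3.082, -0.005]
contact_force: [-0.1, -7.3, 8.8]
grip_width: 42.5
grasp_force: 39.7
rot [-0.003  0.002 -0.606] d [ 0.9 -0.3  2.3] j7 0.17 t 16.6 w 42.5
[-0.12175291 -7.32627013  8.82380543] [-1.72248566  0.08969726 -0.06032029]
clock: 17.15
position: [479.8, 256.7, 66.4]
tool_rot: [1.046, 2.959, -0.005]
contact_force: [-0.6, -7.6, 9.3]
grip_width: 42.9
grasp_force: 39.7
rot [-0.003  0.002 -0.903] d [ 0.8 -0.2  1.9] j7 -0.08 t 17.1 w 42.9
[-0.61998447 -7.60587351  9.33472135] [-1.81150768  0.21783994 -0.12056466]
```

```bash
for i in 1 ; do python3 shift.py '[[[0,0,0.4,0,0,0.01,35],[0,0,0.8,0,0,0.02,35],[0,0,0.8,0,0,0.02,35],[0,0,0.8,0,0,0.02,35]]]' >/dev/null; python3 -c "
from h import *
go(479,257,64.5,102.8);print(r.state()['torque'])"; done
python3 shift.py '[[[0,0,0.4,0,0,0.01,35],[0,0,0.8,0,0,0.02,35],[0,0,0.8,0,0,0.02,35],[0,0,0.8,0,0,0.02,35]]]' >/dev/null; python3 -c "
from h import *
go(479,257,64.5,102.8);print(r.state()['torque'])"
python3 shift.py '[[[0,0,0.4,0,0,0.01,35],[0,0,0.8,0,0,0.02,35],[0,0,0.8,0,0,0.02,35],[0,0,0.8,0,0,0.02,35]]]' >/dev/null; python3 -c "
from h import *
go(479,257,64.5,102.8);print(r.state()['torque'])"
```

```text
rot [-0.003  0.002 -1.103] d [ 0.8 -0.2  1.7] j7 -0.25 t 17.6 w 43.0
[-1.8125605   0.27030953 -0.06788636]
rot [-0.002  0.002 -1.3  ] d [-0.7 -0.3  1.4] j7 -0.41 t 17.9 w 42.9
[-1.09846596  0.54270293  0.7040824 ]
rot [ 3.000e-03 -1.000e-03 -1.497e+00] d [-4.7 -0.3  1.3] j7 -0.58 t 18.4 w 42.7
[0.91110581 0.98862511 0.7501831 ]
```

Torque about z jumped from 0.07 to 0.70 N m between 1.1 and 1.3 rad and then held there, so the nut is on its stop and the pads are slipping. I'll let go, re-centre, look at the dot, regrip and back off.

Converted, -76 mm is -7.6, -40 mm is -4.

```bash
python3 shift.py '[[[0,0,0,0,0,0,75],[0,0,0,0,0,0,75],[0,0,0,0,0,0,75],[0,0,0,0,0,-4,78],[0,0,0,0,0,-7.6,78],[0,0,0,0,0,-7.6,78],[0,0,0,0,0,-7.6,78]]]'
cat >> h.py <<'E'
def wcloud():
    s=r.state();T=R.from_rotvec(s['tool_rot'])
    p,d=r.grab_frame('wrist');c=r.camera_info('wrist');K=c['camera_matrix'];v,u=np.indices(d.shape)
    x=(u-K[0,2])/K[0,0];y=(v-K[1,2])/K[1,1];th=np.hypot(x,y);k=np.tan(th)/np.maximum(th,1e-6)
    P=np.stack([x*k*d,-y*k*d,-d],-1)@c['hand_eye'][:3,:3].T+c['hand_eye'][:3,3]
    return p,d,T.apply(P.reshape(-1,3)).reshape(P.shape)+s['position']
def dot(tag):
    p,d,W=wcloud()
    ok=(d>0)&(np.hypot(W[...,0]-479,W[...,1]-257)<26)
    q=top_rect(W,ok,70,80);print('nut',q)
    rr=np.hypot(W[...,0]-q[0],W[...,1]-q[1]);m=ok&(rr>11)&(rr<20)&(W[...,2]>q[5]-2)&(W[...,2]<q[5]+3)
    g=p.sum(2)/3;print('gray pct',np.percentile(g[m],[1,5,25,50]).round())
    D=m&(g<110);c=W[D].mean(0);print('dot n',D.sum(),'deg',np.degrees(np.arctan2(c[1]-q[1],c[0]-q[0])).round(1))
    cv2.imwrite(f'pics/{tag}.png',p[:,:,::-1])
E
python3 -c "
from h import *
dot('w7');go(479,257,66,102.8-86)"
```

```text
clock: 19.05
position: [479.6, 258.8, 141.4]
tool_rot: [1.874, 2.52, 0.003]
contact_force: [0.4, -0.3, -0.7]
grip_width: 78.3
grasp_force: 0.0
nut [ 479.1  257.1   45.1   43.6   -6.8   74.3 4126. ]
gray pct [105. 240. 243. 244.]
dot n 40 deg -169.3
rot [ 0.     0.    -0.001] d [-1.4 -0.3 74.4] j7 -0.52 t 19.1 w 77.8
```

View pics/w7.png

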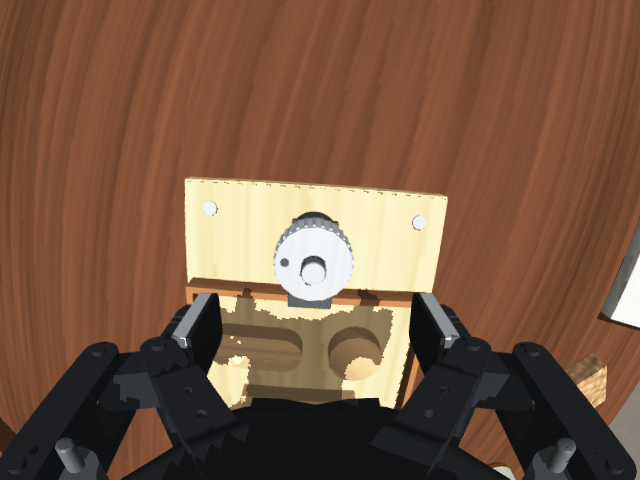

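The dot is at (284,263), world −169°. It was about −103° at the start, a turn of about 1.16 rad, and the nut's top dropped to 74.3 mm, so the nut is at its stop.

```bash
python3 shift.py '[[[0,0,0,-0.14,0,2.5,78],[0,0,0,-0.14,0,6,78],[0,0,0,-0.14,0,7.4,78],[0,0,0,-0.14,0,7.4,78],[0,0,0,-0.14,0,7.4,78]]]'; python3 shift.py '[[[0,0,0,0,0,0,35],[0,0,0,0,0,0,35],[0,0,0,0,0,0,35],[0,0,0,0,0,0,35],[0,0,0,0,0,0,35],[0,0,0,0,0,0,35]]]' 40;python3 -c "
from h import *
go(479,257,66,16.8);print(r.state()['contact_force'],r.state()['torque'])"
```

```text
clock: 19.6
position: [479.2, 257.9, 66.6]
tool_rot: [-1.873, -2.522, 0.001]
contact_force: [-0.6, 0.3, 0.6]
grip_width: 77.9
grasp_force: 0.0
clock: 20.2
position: [479.0, 257.7, 68.0]
tool_rot: [1.873, 2.521, 0.0]
contact_force: [-4.2, -1.5, 9.6]
grip_width: 42.7
grasp_force: 39.2
rot [ 0.  0. -0.] d [-0.7 -0.2  2. ] j7 -0.58 t 20.2 w 42.7
[-4.19277386 -1.52148991  9.59841733] [-0.3877077   1.01952426 -0.03919804]
```

Converted, -1 mm is -0.1, -0.9 mm is -0.09, -0.8 rad is -3.2.

```bash
python3 shift.py '[[[0,0,-0.48,0,0,-0.02,35],[0,0,-0.96,0,0,-0.04,35],[0,0,-1.44,0,0,-0.05,35],[0,0,-1.92,0,0,-0.06,35],[0,0,-2.4,0,0,-0.08,35],[0,0,-2.88,0,0,-0.09,35],[0,0,-3.2,0,0,-0.1,35],[0,0,-3.2,0,0,-0.1,35]]]' ; python3 shift.py '[[[0,0,-0.48,0,0,-0.02,35],[0,0,-0.96,0,0,-0.04,35],[0,0,-1.44,0,0,-0.05,35],[0,0,-1.92,0,0,-0.06,35],[0,0,-2.4,0,0,-0.08,35],[0,0,-2.8,0,0,-0.09,35],[0,0,-3.08,0,0,-0.1,35],[0,0,-3.08,0,0,-0.1,35]]]' ; python3 shift.py '[[[0,0,0,0,0,0,35],[0,0,0,0,0,0,35],[0,0,0,0,0,0,35]]]'; python3 -c "
from h import *
go(479,257,66,16.8,False);go(479,257,66,16.8);s=r.state();print(s['torque'],s['grasp_force'])
try: dot('w8')
except Exception as e: print(e)
p,d=r.grab_frame('top');W=cloud('top',d);v,u=np.indices(d.shape)
cv2.imwrite('pics/top9.png',cv2.resize(p[235:360,190:340],None,fx=5,fy=4.5)[:,:,::-1])"
```

```text
clock: 21.0
position: [478.7, 257.4, 69.0]
tool_rot: [0.739, 3.053, -0.002]
contact_force: [-6.3, -2.7, 12.1]
grip_width: 42.8
grasp_force: 39.6
clock: 21.8
position: [478.7, 257.0, 69.9]
tool_rot: [0.461, -3.107, 0.003]
contact_force: [-6.8, -3.5, 13.9]
grip_width: 42.6
grasp_force: 39.7
clock: 22.1
position: [478.6, 257.0, 69.9]
tool_rot: [0.457, -3.108, 0.003]
contact_force: [-6.0, -4.1, 13.1]
grip_width: 42.6
grasp_force: 39.7
rot [-2.00e-03  1.00e-03  1.57e+00] d [-0.3 -0.1  3.9] j7 0.74 t 22.1 w 42.6
rot [-2.00e-03  1.00e-03  1.57e+00] d [-0.3 -0.1  3.9] j7 0.74 t 22.1 w 42.6
[-0.91011432  1.33302317 -0.00138087] 39.713528752326965
nut [ 478.2  257.5   46.9   45.   -69.5   76.  9042. ]
gray pct [ 44. 118. 121. 123.]
dot n 180 deg -80.0
```

Run:
```python
import cv2,numpy as np
a=cv2.imread('pics/w8.png');b=cv2.imread('pics/top9.png')
c=cv2.resize(a[220:420,200:430],(800,600)) 
cv2.imwrite('pics/fin.png',np.hstack([cv2.resize(c,(420,400)),cv2.resize(b,(380,400))]))
```

```text
(no output)
```

View pics/fin.png

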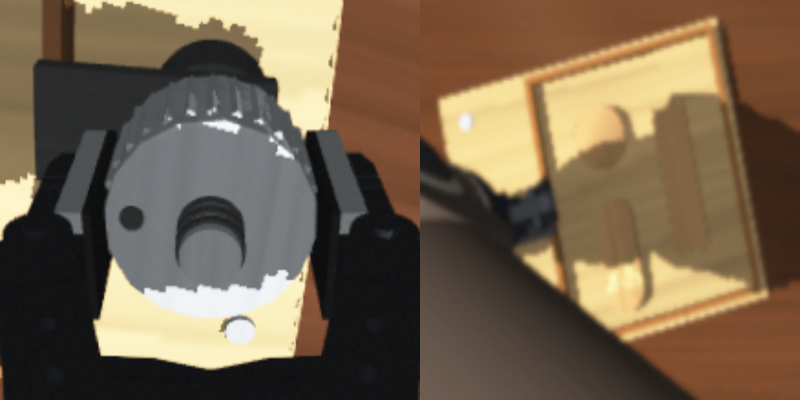

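The nut is gripped with its dot at −80°, 89° back from the stop, and all three parts lie flat in the tray. Handing in.

```bash
python3 -c "
from cell import r
print(r.hand_in())"
```

```text
the job is handed in; nothing more can be done
None
```

I laid the three parts flat in the tray, turned the nut down to its stop and backed it off 89° by its dot, and handed the job in at about 22 s with the nut still gripped at about 40 N; the hand-in returned no verdict.

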